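Free the top cup of the blue stack for the next shot

ROBOT

A 6-joint arm with a two-finger parallel gripper is mounted at the origin on the work surface. World frame = base frame: x ahead of the robot, y to its left, z up, the work surface at z = 0. Lengths are in m, angles in degrees, forces in N, time in s.
With the tool pointing down it reaches from about 0.425 to 0.95 m from the base axis. Payload 14.7 kg.
Tool frame: the origin (TCP) lies at the very end of the fingers, on their centre line; the grasp point (between the pads) lies r.tcp_to_grasp behind it (r.tcp_to_grasp is the distance from the TCP to the grasp point, in m); z points along the fingers, x is the direction in which the jaws open and shut, and the axes are right-handed (so a half turn about z gives the same grasp; the last joint's range is limited). The gripper opens to 85 mm and grips with 20 to 120 N. Pads are 22 mm wide; open, the fingers measure 114 mm over their backs; the gripper's body (76 mm by 85 mm) begins 54 mm behind the grasp point. The pads swing forward as they close: fully open they stand 13 mm farther back than shut.
Start: joints at [-2.67, 27.513, 91.461, -0, 61.026, -2.67], TCP at [0.65, 0, 0.231] pointing down, gripper open.
Joint ranges: [-157.49, 157.49], [-46.99, 117.5], [13.45, 153.17], [-89.5, 269.5], [5.16, 153.95], [-167.48, 167.48]. Speed limits (degrees/s): [108.29, 108.29, 136.94, 172.46, 172.46, 172.46].

INTERFACE

Orientations are given as [roll, pitch, yaw] about the fixed x, y, z axes, in that order (R = Rz(yaw) Ry(pitch) Rx(roll)).
In Python, from cell import r gives the robot as it stands. The module is installed in compiled form; this text tells all that it offers.
- The arm moves only by the tool drive_tool, never from a script. Its argument "plan" is a list of rows, each an object of numbers: "dx", "dy", "dz": the shift along the tool's x, y, z in m; "wx", "wy", "wz": the turn, a rotation vector about the tool's x, y, z in degrees. In form: [{"dx": .., "dy": .., "dz": .., "wx": .., "wy": .., "wz": ..}, ...]. A call has 1 to 12 rows; each row is the pose to reach, as a shift and turn from the pose commanded when the call began, along the tool's axes at that moment; what a row does not reach only later rows make up. A row lasts 1/8 s, in which the tool goes at most 62.5 mm and 10.7 degrees, less where a joint would pass 70% of its speed; a pose out of reach is approached as far as the arm can. A call with a gripper value outside its range is refused whole. "claw" is the opening, from 0 (shut) to 1 (fully open), set as the call begins (left out, the last holds). The fingers move at their own pace and stop on an object; the grip force is fixed at half the most. Time passes only in rows, so rows that repeat a pose let the fingers close. It gives the time, the measured TCP pose, the force and the opening at its end, in the units of the state.
- r.read_state(): the state, without advancing time (a new reading comes with each control period).
- r.capture(name): name is "scene" or "side" or "wrist"; returns a dict with "color" (400x640x3 uint8, red, green, blue), "fx", "fy", "cx", "cy" (pixels), "dist_coeffs" ([k1, k2, p1, p2, k3] as OpenCV has them; the pictures are not rectified), "position" and "orientation" of the camera in the world; the wrist camera has in their place "hand_eye" (4x4, takes a point from camera to tool coordinates, whose origin is the TCP and whose axes are the tool frame's). Camera axes: x right, y down, z forward; pixel columns grow to the right and rows downward; lengths in m; the calibration is good to about 2 mm. A picture is of the moment at which its call begins: read the wrist's pose just before it. There is no depth.
- r.close_job(): hands the job in, once; it reports no verdict.
Trained networks look in a picture, given as the dict that the camera call returned (one of the last four; its "shot" number tells which), for a name from the list of things; names that differ only in an ending like _2 or _b are one class to them, and where a whole thing is asked for, a point or a joint stands for the part that bears it (a point fixed in the world has none). Each returns a list of dicts, best first, with "conf" (0 to 1); they miss things now and then, are a little off and sometimes report something else, mostly with a low value. They report only what shows in the picture. A call takes as long as a camera call. They do not tell look-alikes from the thing itself.
- r.cut_out(picture, query): "mask" (400x640 bool, what is visible of it) and "rect" ([left, top, right, bottom] in pixels, round what is visible of it).
- r.pinpoint(picture, query): "position" ([column, row] in pixels: a listed point, or the origin of a listed thing).
The state is a dict: "clock": time; "qpos": joint angles; "joint_vel": joint speeds; "tau": joint torques, N m; "ee_pos": TCP position; "eef_rot": TCP orientation; "contact_force": force on the tool from outside, world axes, zero at the start; "wrist_torque": the same for the moment, N m; "gripper_width": opening from 0.0 (shut) to 1.0 (fully open).
Only numpy, scipy, OpenCV 4.12 (cv2) and the standard library are available. Lean on these libraries where they do the work, as an engineer would, in place of code of your own. Each camera call takes 0.05 s, during which the arm holds its last target. There are 200 camera calls.

TASK

The next shot goes into a blue-banded cup: pull the top cup straight up out of the stack with the blue bands, leaving the cup it was nested in standing where it is. Then set it down gently, upright, in the middle of the brew scale's round steel plate.

Things in the scene. Friction and masses are not known exactly. Their poses are not given: they have to be found in the camera images.
- blue_top: The cup to take: white cone, 68 mm tall, 36 mm across at the foot, wall 5 mm, about 200 g, with a blue lip and straight-sided blue band 62 mm across round its top 24 mm: grip this from above, in any direction. Origin: centre of its underside; z up through its mouth. It starts nested in the lower cup, origin 43 mm above that one's, clinging with about 2 N; 36 mm of lift clears it.
- blue_lower: The lower cup, to be left: same cup shape and blue band, fast in a heavy loose foot 84 mm across, 10 mm thick; 0.9 kg in all. Origin: centre of the foot's underside, on the worktop; z up. Its rim is 78 mm up, 33 mm below the top cup's: keep fingertips above it. Green and orange stacks and other things stand 75 mm or more from its axis; none within reach is over 115 mm tall.
- scale_plate (a point): Centre of the top face of the brew scale's round steel plate, 90 mm across, level, 24 mm above the worktop; z up. The scale is a black slab 130 x 110 mm with a small display beside the plate, and does not move.
There are look-alikes about, which are no part of the job. What is shaped like the blue_top but red is not meant. Leave any pink or yellow look-alike of the blue_lower alone.

How it is judged (in metres and radians):
On the way:
1. the top blue cup is pulled straight up until its foot is clear of the lower cup's rim (still within 30 mm of being over it, and within 15 degrees of upright) (z of blue_top in the frame of blue_lower above 0.078 m and horizontal distance between blue_top and blue_lower below 0.03 m and angle between blue_top's own z axis and vertical below 0.26 rad), for 0.05 s.
At the end, for the whole second after the job is handed in: The top blue-banded cup stands released, at rest and upright (within 10 degrees) on the scale's plate, its axis within 20 mm of the plate's centre; the lower blue-banded cup still stands upright (within 10 degrees), at rest, within 20 mm of where it was (horizontal distance between blue_top and scale_plate below 0.02 m and z of blue_top in the frame of scale_plate between -0.004 and 0.005 m and angle between each of blue_top, blue_lower's own z axis and vertical below 0.17 rad and linear speed of each of blue_top, blue_lower below 0.02 m/s and distance of blue_lower from where it was at the start of the episode below 0.02 m); the robot touches nothing.
It fails at once if the lower blue cup is dragged up with the top one (more than 15 mm) or tipped by more than 20 degrees (height (world z) of blue_lower above 0.015 m or angle between blue_lower's own z axis and vertical above 0.35 rad).
It fails at once if the top cup is tipped by more than 35 degrees (angle between blue_top's own z axis and vertical above 0.61 rad).
It fails at once if the cup is dropped or slammed onto the scale (arrives faster than 0.5 m/s, a fall of more than about 12 mm) (linear speed of blue_top above 0.5 m/s and z of blue_top in the frame of scale_plate below 0.012 m and horizontal distance between blue_top and scale_plate below 0.06 m).
It also fails if it takes over 40 s, if anything falls off the work surface, if the arm or the gripper's body presses on something with over 40 N, if the wrist force passes 120 N, or if a joint passes its speed limit or range.

## Working session

There is one attempt and no reset: what is moved stays moved. The work goes in short steps, Python scripts to look and compute and a tool call to move; the robot and the scene stay as the last step left them, time stands still between calls to the robot, and variables do not carry over. Pictures are saved under pics/ and viewed, about 8 in all and at most 12, crops included, and the job is handed in when it is done.

Besides the shell and the picture viewer there is one more tool, called as name(argument=value, ...) on one line, values as JSON. drive_tool: Moves the arm, as the interface text tells. Its arguments: {"type":"object","properties":{"plan":{"type":"array"},"claw":{"type":"number"}},"required":["plan"]}

```bash
mkdir -p pics; cat > h.py <<'E'
from cell import r
import numpy as np, cv2
from scipy.spatial.transform import Rotation as R
def cam(name):
    s=r.read_state(); p=r.capture(name)
    if name=="wrist":
        T=np.eye(4);T[:3,:3]=R.from_euler('xyz',s['eef_rot'],degrees=True).as_matrix();T[:3,3]=s['ee_pos']
        T=T@np.array(p['hand_eye'])
    else:
        T=np.eye(4);o=np.array(p['orientation'],float)
        T[:3,:3]=o if o.shape==(3,3) else R.from_euler('xyz',o,degrees=True).as_matrix()
        T[:3,3]=p['position']
    p['T']=T; return p
def K(p): return np.array([[p['fx'],0,p['cx']],[0,p['fy'],p['cy']],[0,0,1.]])
def ray(p,uv):
    x=cv2.undistortPoints(np.array([[uv]],float),K(p),np.array(p['dist_coeffs'],float))[0,0]
    d=p['T'][:3,:3]@np.array([x[0],x[1],1]); return p['T'][:3,3],d/np.linalg.norm(d)
def atz(p,uv,z):
    o,d=ray(p,uv); return o+d*(z-o[2])/d[2]
def proj(p,X):
    Ti=np.linalg.inv(p['T']); return cv2.projectPoints(np.array([X],float),cv2.Rodrigues(Ti[:3,:3])[0],Ti[:3,3],K(p),np.array(p['dist_coeffs'],float))[0][0,0]
def save(p,n,box=None,s=1):
    c=p['color'][...,::-1]
    if box: c=c[box[1]:box[3],box[0]:box[2]]
    cv2.imwrite('pics/'+n,cv2.resize(c,None,fx=s,fy=s,interpolation=cv2.INTER_CUBIC))
E
python3 - <<'E'
from h import *
print(r.tcp_to_grasp, r.read_state())
z={'blue_top':.053,'blue_lower':0,'scale_plate':.024}
for n in ['scene','side']:
    p=cam(n); save(p,n+'0.png'); print(n,p['orientation'],p['T'][:3,3])
    for q in z:
        for d in r.pinpoint(p,q): print(q,round(d['conf'],2),np.round(d['position'],1),atz(p,d['position'],z[q]).round(3))
E
```

```text
0.0187 {'clock': 0.0, 'qpos': array([-2.66899120e+00,  2.75501875e+01,  9.14961229e+01, -3.47128967e-04,
        6.10247340e+01, -2.67112758e+00]), 'joint_vel': array([-1.70974801e-02,  8.54618900e-06, -4.29191029e-02, -5.51537747e-02,
        1.37668037e-02, -3.05747990e-02]), 'tau': array([ 2.41355090e-03, -9.50650907e+01, -4.30184269e+01, -5.27583288e-04,
        1.24796593e-02,  1.26860105e-04]), 'ee_pos': array([6.49570288e-01, 5.02990649e-05, 2.30653187e-01]), 'eef_rot': array([-1.79996992e+02,  7.09813729e-02,  2.30659233e-03]), 'contact_force': array([-0.2144396 ,  0.11656503, -0.51414651]), 'wrist_torque': array([ 0.03904016,  0.00704858, -0.06113497]), 'gripper_width': 1.000494129946977}
scene [-123.94162311   -0.42136693  138.1252919 ] [1.03290989 0.47558266 0.49788193]
blue_top 0.8 [366.5 234.4] [0.608 0.133 0.053]
blue_top 0.68 [402.7 224.2] [0.53  0.16  0.053]
blue_lower 0.76 [282.8 287.9] [ 0.782  0.095 -0.   ]
blue_lower 0.69 [363.8 253.5] [0.606 0.13  0.   ]
blue_lower 0.68 [418.7 306.2] [0.633 0.284 0.   ]
scale_plate 0.75 [278.9 167.8] [ 0.549 -0.232  0.024]
side [-138.76189645    0.42654175 -146.44734256] [0.25235421 0.55016637 0.79165101]
blue_top 0.91 [347.5 269.9] [0.463 0.159 0.053]
blue_top 0.61 [298.1 228.9] [0.599 0.132 0.053]
blue_lower 0.96 [301.4 242.9] [0.597 0.128 0.   ]
blue_lower 0.92 [246.3 199. ] [0.777 0.098 0.   ]
blue_lower 0.58 [238.8 287.4] [0.639 0.285 0.   ]
scale_plate 0.65 [397.7 148.4] [ 0.549 -0.227  0.024]
```

View pics/scene0.png

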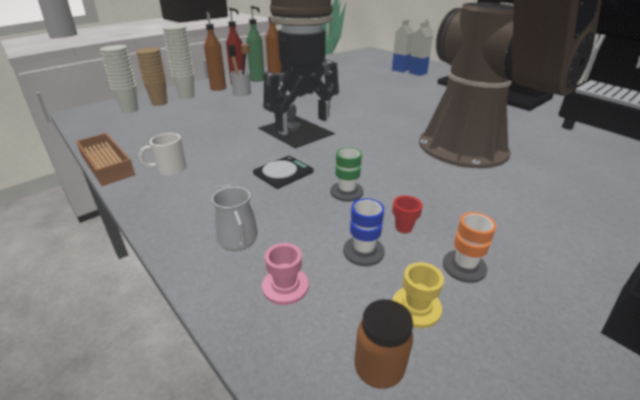

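View pics/side0.png

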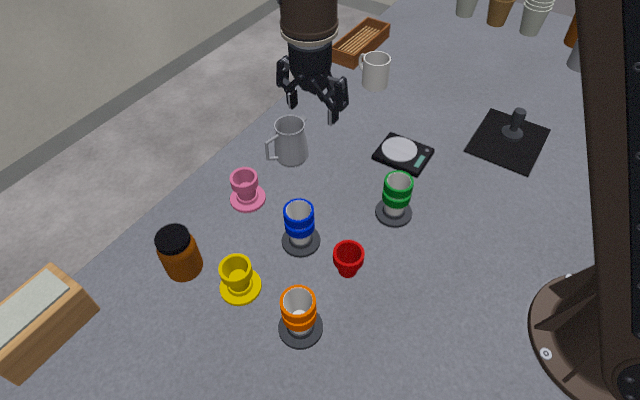

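Both pictures agree. Things that could be taken for the target, with scene pixels:
- Blue-banded stack at (366,230), the only one with blue bands.
- Green stack at (347,172) and orange stack at (473,245).
- Red cup at (406,213), and pink (284,275) and yellow (420,292) look-alikes.

I choose the blue stack, near (0.602, 0.130). The scale plate is at (280,169). I'll move above the stack and check with a close crop.

drive_tool(plan=[{"dx": -0.016, "dy": -0.043, "dz": -0.01}, {"dx": -0.032, "dy": -0.086, "dz": -0.02}, {"dx": -0.048, "dy": -0.13, "dz": -0.03}, {"dx": -0.048, "dy": -0.13, "dz": -0.03}, {"dx": -0.048, "dy": -0.13, "dz": -0.03}], claw=1)

```text
invalid input
```

```bash
python3 - <<'E'
from h import *
p=cam('wrist'); save(p,'w1.png'); print(p['T'].round(3))
for q,z in [('blue_top',.043),('blue_lower',0)]:
    for d in r.pinpoint(p,q): print(q,round(d['conf'],2),np.round(d['position'],1),atz(p,d['position'],z).round(4))
for n in ['scene','side']:
    p=cam(n)
    if n=='scene': save(p,'s1.png',(310,140,520,300),3)
    for q,z in [('blue_top',.043),('scale_plate',.024)]:
        for d in r.pinpoint(p,q): print(n,q,round(d['conf'],2),np.round(d['position'],1),atz(p,d['position'],z).round(4))
print(r.read_state()['ee_pos'])
E
```

```text
[[ 1.    -0.    -0.001  0.649]
 [-0.001 -0.945 -0.328  0.085]
 [-0.001  0.328 -0.945  0.373]
 [ 0.     0.     0.     1.   ]]
blue_top 0.92 [269.  47.] [0.602  0.1242 0.043 ]
blue_top 0.57 [160.   44.9] [0.4954 0.127  0.043 ]
blue_lower 0.87 [431.3  80.9] [0.7785 0.0944 0.    ]
scene blue_top 0.82 [366.4 237.9] [0.6062 0.1326 0.043 ]
scene blue_top 0.66 [403.9 230.3] [0.5327 0.1666 0.043 ]
scene scale_plate 0.77 [278.1 172.5] [ 0.5659 -0.2127  0.024 ]
scene scale_plate 0.3 [364.5 253.1] [0.6245 0.1464 0.024 ]
side blue_top 0.57 [348.3 269.5] [0.4648 0.1519 0.043 ]
side scale_plate 0.96 [398.4 151. ] [ 0.5433 -0.2195  0.024 ]
[6.50001456e-01 1.62234309e-05 2.31316794e-01]
```

View pics/w1.png

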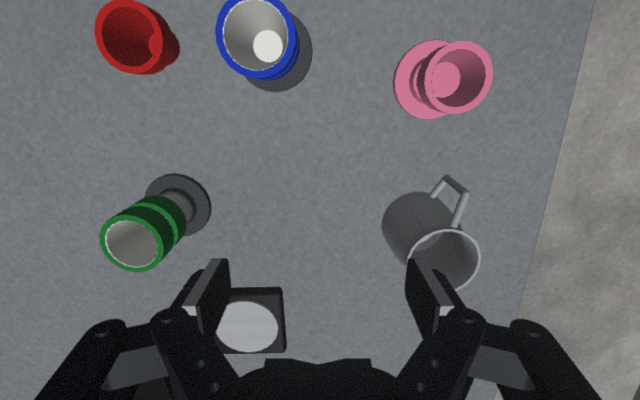

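View pics/s1.png

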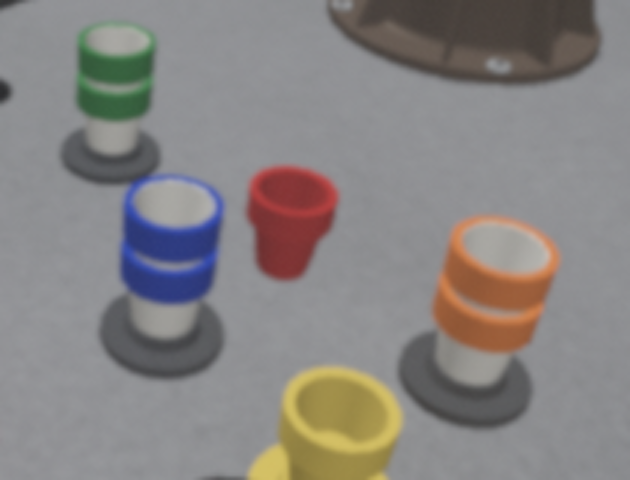

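The crop confirms two blue bands nested, on a dark foot at crop (165,250), with the red single cup beside it at (290,220). The wrist view shows the blue mouth at (257,38) and the scale plate at (248,326). The move was refused, probably because it needs all six keys in each row.

drive_tool(plan=[{"dx": -0.016, "dy": -0.043, "dz": -0.01, "wx": 0, "wy": 0, "wz": 0}, {"dx": -0.032, "dy": -0.086, "dz": -0.02, "wx": 0, "wy": 0, "wz": 0}, {"dx": -0.048, "dy": -0.13, "dz": -0.03, "wx": 0, "wy": 0, "wz": 0}, {"dx": -0.048, "dy": -0.13, "dz": -0.03, "wx": 0, "wy": 0, "wz": 0}, {"dx": -0.048, "dy": -0.13, "dz": -0.03, "wx": 0, "wy": 0, "wz": 0}])

```text
clock: 1.48
ee_pos: [0.6021, 0.1299, 0.2613]
eef_rot: [180.0, -0.0, 0.0]
contact_force: [0.4, -0.6, -0.1]
gripper_width: 0.997
```

```bash
cat >> h.py <<'E'
def mouth(p,z,tag=None):
    """inner edge of blue lip -> circle centre, radius at height z"""
    h=cv2.cvtColor(p['color'],cv2.COLOR_RGB2HSV)
    m=cv2.inRange(h,(105,110,40),(130,255,255))
    cs,hi=cv2.findContours(m,cv2.RETR_CCOMP,cv2.CHAIN_APPROX_NONE)
    holes=[c for c,k in zip(cs,hi[0]) if k[3]>=0]
    c=max(holes,key=cv2.contourArea)[:,0].astype(float)
    X=np.array([atz(p,u,z)[:2] for u in c])
    a=np.linalg.lstsq(np.c_[2*X,np.ones(len(X))],(X**2).sum(1),rcond=None)[0]
    rad=np.sqrt(a[2]+a[:2]@a[:2])
    return a[:2],rad,np.std(np.linalg.norm(X-a[:2],axis=1)),c.mean(0)
E
python3 - <<'E'
from h import *
p=cam('wrist'); save(p,'w2.png')
print(mouth(p,.111))
for q,z in [('blue_top',.043),('blue_lower',0),('scale_plate',.024)]:
    for d in r.pinpoint(p,q): print(q,round(d['conf'],2),np.round(d['position'],1),atz(p,d['position'],z).round(4))
p=cam('side'); print(mouth(p,.111))
E
```

```text
(array([0.60125159, 0.12474576]), np.float64(0.025586842105038123), np.float64(0.0003363207506051898), array([317.37931034, 184.55172414]))
blue_top 0.89 [226.  158.5] [0.4929 0.1374 0.043 ]
blue_top 0.83 [319.6 166.2] [0.6038 0.128  0.043 ]
blue_lower 0.98 [347.9  27.7] [0.6367 0.2834 0.    ]
blue_lower 0.9 [447.7 181.1] [ 0.7785  0.0972 -0.    ]
(array([0.60040688, 0.12575125]), np.float64(0.026414021352731788), np.float64(0.0007021971174354161), array([297.8358209 , 209.65671642]))
```

View pics/w2.png

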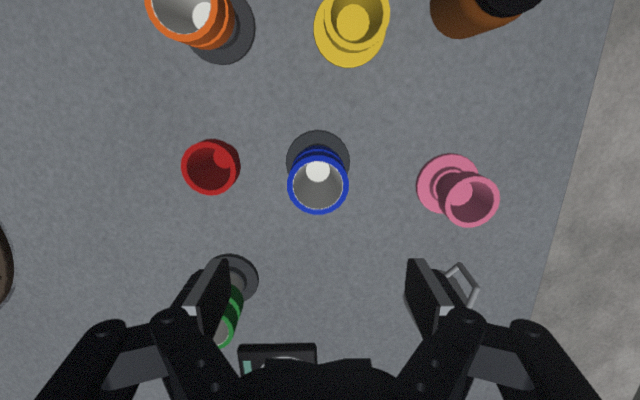

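The blue stack's mouth is at (317,185), its axis near (0.601, 0.125), and both cameras agree. The side with the jaws along x is clear. I'll descend to tip z ≈ 0.080.

drive_tool(plan=[{"dx": -0.001, "dy": 0.005, "dz": 0.02, "wx": 0, "wy": 0, "wz": 0}, {"dx": -0.001, "dy": 0.005, "dz": 0.06, "wx": 0, "wy": 0, "wz": 0}, {"dx": -0.001, "dy": 0.005, "dz": 0.1, "wx": 0, "wy": 0, "wz": 0}, {"dx": -0.001, "dy": 0.005, "dz": 0.13, "wx": 0, "wy": 0, "wz": 0}, {"dx": -0.001, "dy": 0.005, "dz": 0.155, "wx": 0, "wy": 0, "wz": 0}, {"dx": -0.001, "dy": 0.005, "dz": 0.172, "wx": 0, "wy": 0, "wz": 0}, {"dx": -0.001, "dy": 0.005, "dz": 0.181, "wx": 0, "wy": 0, "wz": 0}, {"dx": -0.001, "dy": 0.005, "dz": 0.181, "wx": 0, "wy": 0, "wz": 0}, {"dx": -0.001, "dy": 0.005, "dz": 0.181, "wx": 0, "wy": 0, "wz": 0}])

```text
clock: 2.85
ee_pos: [0.6016, 0.1251, 0.0811]
eef_rot: [-180.0, -0.1, -0.0]
contact_force: [-0.3, -0.6, 0.6]
gripper_width: 0.999
```

```bash
python3 - <<'E'
from h import *
p=cam('wrist'); save(p,'w3.png')
try: print(mouth(p,.111))
except Exception as e: print(e)
p=cam('side'); save(p,'sd3.png',(200,140,420,305),3)
E
```

```text
(array([0.6014028 , 0.12487375]), np.float64(0.025264612322516533), np.float64(0.0001828056371858873), array([318.50161812, 293.06796117]))
```

View pics/sd3.png

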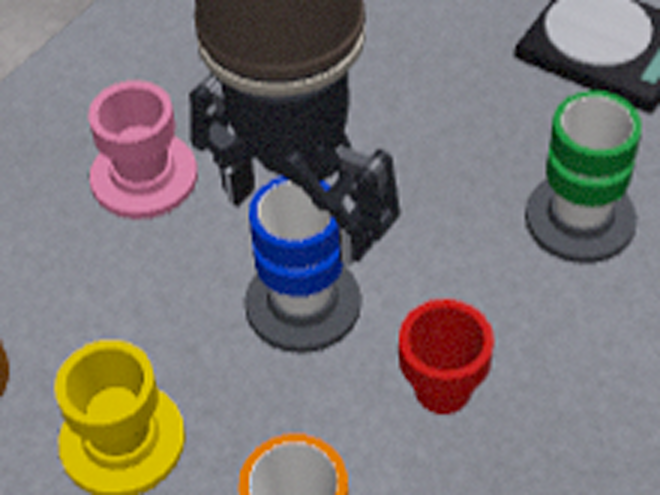

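The fingers straddle the top blue band at crop (297,225), and the centring is within 0.3 mm. I'll close now.

drive_tool(plan=[{"dx": 0, "dy": 0, "dz": 0, "wx": 0, "wy": 0, "wz": 0}, {"dx": 0, "dy": 0, "dz": 0, "wx": 0, "wy": 0, "wz": 0}, {"dx": 0, "dy": 0, "dz": 0, "wx": 0, "wy": 0, "wz": 0}, {"dx": 0, "dy": 0, "dz": 0, "wx": 0, "wy": 0, "wz": 0}, {"dx": 0, "dy": 0, "dz": 0, "wx": 0, "wy": 0, "wz": 0}, {"dx": 0, "dy": 0, "dz": 0, "wx": 0, "wy": 0, "wz": 0}], claw=0)

```text
clock: 3.7
ee_pos: [0.6018, 0.1251, 0.0812]
eef_rot: [-180.0, -0.1, 0.0]
contact_force: [1.7, -0.6, 8.7]
gripper_width: 0.708
```

drive_tool(plan=[{"dx": 0, "dy": 0, "dz": -0.003, "wx": 0, "wy": 0, "wz": 0}, {"dx": 0, "dy": 0, "dz": -0.007, "wx": 0, "wy": 0, "wz": 0}, {"dx": 0, "dy": 0, "dz": -0.011, "wx": 0, "wy": 0, "wz": 0}, {"dx": 0, "dy": 0, "dz": -0.014, "wx": 0, "wy": 0, "wz": 0}, {"dx": 0, "dy": 0, "dz": -0.014, "wx": 0, "wy": 0, "wz": 0}])

```text
clock: 4.32
ee_pos: [0.601, 0.1251, 0.0946]
eef_rot: [-180.0, -0.0, 0.0]
contact_force: [-0.6, -0.1, -1.2]
gripper_width: 0.709
```

```bash
python3 - <<'E'
from h import *
p=cam('side'); save(p,'sd4.png',(200,140,420,305),3)
p=cam('wrist');print(mouth(p,.1255)); print(r.read_state()['contact_force'])
E
```

```text
(array([0.60019694, 0.12582925]), np.float64(0.02495185642319713), np.float64(0.00019309271091768964), array([317.21103896, 292.71428571]))
[-0.3034959  -0.02884534 -0.90125977]
```

View pics/sd4.png

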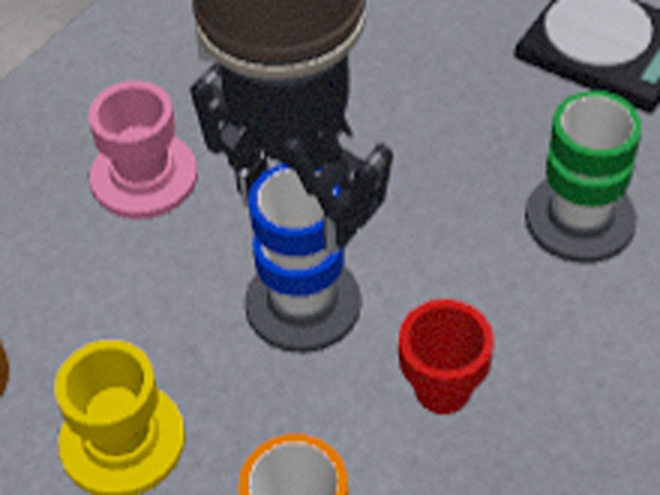

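The gap between the blue bands has widened and the lower foot stays at crop (303,310), so the cup is held and coming free. I'll lift straight up.

drive_tool(plan=[{"dx": 0, "dy": 0, "dz": -0.006, "wx": 0, "wy": 0, "wz": 0}, {"dx": 0, "dy": 0, "dz": -0.014, "wx": 0, "wy": 0, "wz": 0}, {"dx": 0, "dy": 0, "dz": -0.024, "wx": 0, "wy": 0, "wz": 0}, {"dx": 0, "dy": 0, "dz": -0.034, "wx": 0, "wy": 0, "wz": 0}, {"dx": 0, "dy": 0, "dz": -0.046, "wx": 0, "wy": 0, "wz": 0}, {"dx": 0, "dy": 0, "dz": -0.06, "wx": 0, "wy": 0, "wz": 0}, {"dx": 0, "dy": 0, "dz": -0.076, "wx": 0, "wy": 0, "wz": 0}, {"dx": 0, "dy": 0, "dz": -0.094, "wx": 0, "wy": 0, "wz": 0}, {"dx": 0, "dy": 0, "dz": -0.112, "wx": 0, "wy": 0, "wz": 0}, {"dx": 0, "dy": 0, "dz": -0.125, "wx": 0, "wy": 0, "wz": 0}, {"dx": 0, "dy": 0, "dz": -0.13, "wx": 0, "wy": 0, "wz": 0}, {"dx": 0, "dy": 0, "dz": -0.13, "wx": 0, "wy": 0, "wz": 0}])

```text
clock: 5.92
ee_pos: [0.601, 0.125, 0.2244]
eef_rot: [-180.0, -0.0, -0.0]
contact_force: [-0.5, 0.8, -2.3]
gripper_width: 0.707
```

```bash
cat >> h.py <<'E'
def plate(p):
    """bright low-saturation blob at the scale -> circle centre, radius at z=.024"""
    d=proj(p,[.549,-.225,.024]); h=cv2.cvtColor(p['color'],cv2.COLOR_RGB2HSV)
    m=cv2.inRange(h,(0,0,140),(180,60,255)); n,l,st,ce=cv2.connectedComponentsWithStats(m)
    k=min((i for i in range(1,n) if 100<st[i,4]<20000),key=lambda i:np.linalg.norm(ce[i]-d))
    c=max(cv2.findContours((l==k).astype(np.uint8),cv2.RETR_EXTERNAL,cv2.CHAIN_APPROX_NONE)[0],key=len)[:,0].astype(float)
    hull=cv2.convexHull(c.astype(np.float32))[:,0]
    X=np.array([atz(p,u,.024)[:2] for u in hull.astype(float)])
    a=np.linalg.lstsq(np.c_[2*X,np.ones(len(X))],(X**2).sum(1),rcond=None)[0]
    return a[:2],np.sqrt(a[2]+a[:2]@a[:2]),np.std(np.linalg.norm(X-a[:2],axis=1)),c.mean(0)
E
python3 - <<'E'
from h import *
p=cam('wrist');save(p,'w5.png');print(mouth(p,.255))
p=cam('side'); save(p,'sd5.png',(200,90,460,285),3); print(plate(p))
p=cam('scene'); print(plate(p))
E
```

```text
(array([0.60029153, 0.12540636]), np.float64(0.02507419356586725), np.float64(0.00019821153647720408), array([317.47096774, 292.70645161]))
(array([ 0.54625235, -0.2292653 ]), np.float64(0.04431548193997704), np.float64(0.0003481224474973665), array([399.21686747, 148.6626506 ]))
(array([0.54672558, 0.08057636]), np.float64(0.027622630950265233), np.float64(0.000411357835777446), array([366.5       , 221.21666667]))
```

View pics/sd5.png

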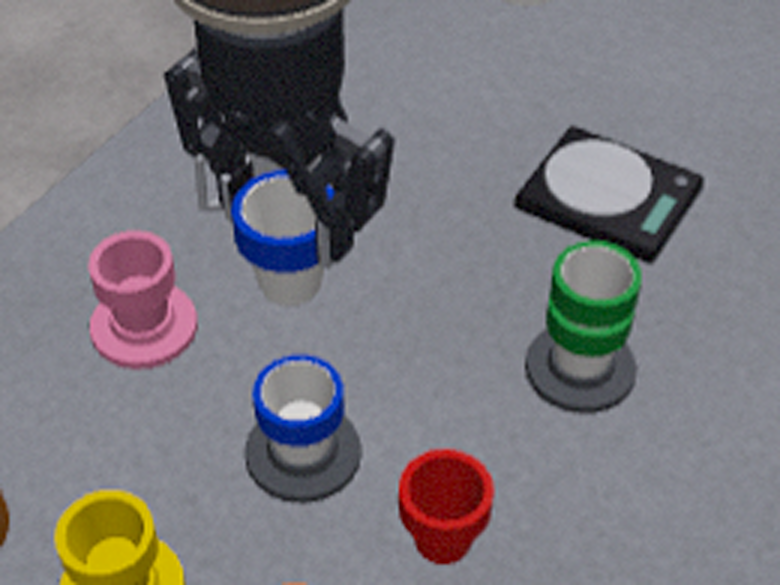

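The cup is clear of the lower one, which stands at crop (300,450). The plate is at crop (598,177), giving (0.546, -0.229), radius 44.3 mm as expected. The scene fit caught the cup instead of the plate, so I ignore it. I'll carry the cup across.

drive_tool(plan=[{"dx": -0.002, "dy": 0.012, "dz": 0, "wx": 0, "wy": 0, "wz": 0}, {"dx": -0.006, "dy": 0.037, "dz": 0, "wx": 0, "wy": 0, "wz": 0}, {"dx": -0.012, "dy": 0.076, "dz": 0, "wx": 0, "wy": 0, "wz": 0}, {"dx": -0.019, "dy": 0.12, "dz": 0, "wx": 0, "wy": 0, "wz": 0}, {"dx": -0.026, "dy": 0.165, "dz": 0, "wx": 0, "wy": 0, "wz": 0}, {"dx": -0.033, "dy": 0.21, "dz": 0, "wx": 0, "wy": 0, "wz": 0}, {"dx": -0.04, "dy": 0.255, "dz": 0, "wx": 0, "wy": 0, "wz": 0}, {"dx": -0.046, "dy": 0.297, "dz": 0, "wx": 0, "wy": 0, "wz": 0}, {"dx": -0.051, "dy": 0.33, "dz": 0, "wx": 0, "wy": 0, "wz": 0}, {"dx": -0.054, "dy": 0.348, "dz": 0, "wx": 0, "wy": 0, "wz": 0}, {"dx": -0.055, "dy": 0.354, "dz": 0, "wx": 0, "wy": 0, "wz": 0}, {"dx": -0.055, "dy": 0.354, "dz": 0, "wx": 0, "wy": 0, "wz": 0}])

```text
clock: 7.58
ee_pos: [0.5459, -0.2286, 0.2242]
eef_rot: [-180.0, 0.0, -0.0]
contact_force: [-0.0, -0.6, -0.9]
gripper_width: 0.704
```

```bash
python3 - <<'E'
from h import *
s=r.read_state();print(s['ee_pos'],s['contact_force'])
p=cam('wrist');save(p,'w6.png');print(mouth(p,.2544))
for n in('side','scene'):
  p=cam(n); save(p,n+'6.png')
  try: print(plate(p))
  except Exception as e: print(e)
  for q in ('blue_top','scale_plate'):
    for d in r.pinpoint(p,q)[:2]: print(n,q,round(d['conf'],2),d['position'],atz(p,d['position'],.187 if q=='blue_top' else .024).round(4))
E
```

```text
[ 0.5459063  -0.22864451  0.22418769] [-0.03982673 -0.63952476 -0.92002317]
(array([ 0.54519655, -0.22853184]), np.float64(0.02517107726484725), np.float64(0.00019323697971557698), array([317.22727273, 292.70779221]))
(array([ 0.54615316, -0.22916998]), np.float64(0.04417715304841279), np.float64(0.0004606374699029918), array([399.22891566, 148.68674699]))
side blue_top 0.88 [408.8, 93.3] [ 0.5482 -0.238   0.187 ]
side blue_top 0.62 [347.2, 268.0] [0.4268 0.2271 0.187 ]
side scale_plate 0.77 [396.3, 147.4] [ 0.5538 -0.2284  0.024 ]
(array([ 0.47323627, -0.05197763]), np.float64(0.022169186163775237), np.float64(0.0029065615581893556), array([347.18918919, 184.54054054]))
scene blue_top 0.88 [277.9, 108.0] [ 0.5401 -0.2329  0.187 ]
scene scale_plate 0.75 [278.1, 168.4] [ 0.5529 -0.2304  0.024 ]
```

View pics/scene6.png

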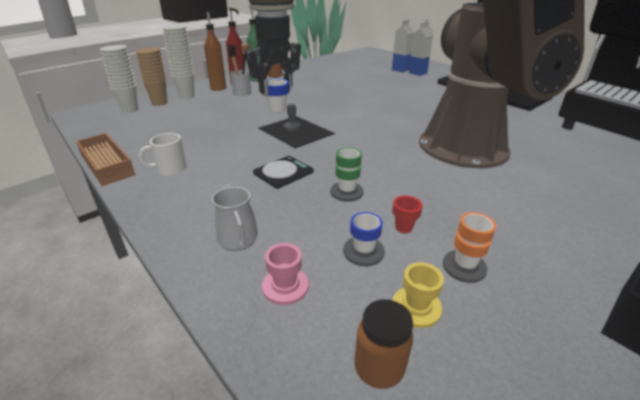

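The cup hangs over the plate (plate at (280,169), cup at (278,95)) and the lower blue cup is undisturbed at (365,240). I'll lower it, slowing near the end.

drive_tool(plan=[{"dx": 0.001, "dy": 0, "dz": 0.012, "wx": 0, "wy": 0, "wz": 0}, {"dx": 0.002, "dy": 0, "dz": 0.032, "wx": 0, "wy": 0, "wz": 0}, {"dx": 0.002, "dy": 0, "dz": 0.056, "wx": 0, "wy": 0, "wz": 0}, {"dx": 0.002, "dy": 0, "dz": 0.08, "wx": 0, "wy": 0, "wz": 0}, {"dx": 0.002, "dy": 0, "dz": 0.104, "wx": 0, "wy": 0, "wz": 0}, {"dx": 0.002, "dy": 0, "dz": 0.124, "wx": 0, "wy": 0, "wz": 0}, {"dx": 0.002, "dy": 0, "dz": 0.138, "wx": 0, "wy": 0, "wz": 0}, {"dx": 0.002, "dy": 0, "dz": 0.147, "wx": 0, "wy": 0, "wz": 0}, {"dx": 0.002, "dy": 0, "dz": 0.152, "wx": 0, "wy": 0, "wz": 0}, {"dx": 0.002, "dy": 0, "dz": 0.155, "wx": 0, "wy": 0, "wz": 0}, {"dx": 0.002, "dy": 0, "dz": 0.157, "wx": 0, "wy": 0, "wz": 0}, {"dx": 0.002, "dy": 0, "dz": 0.157, "wx": 0, "wy": 0, "wz": 0}])

```text
clock: 9.43
ee_pos: [0.5481, -0.2291, 0.0675]
eef_rot: [180.0, -0.0, -0.0]
contact_force: [-0.5, 1.3, -1.6]
gripper_width: 0.708
```

drive_tool(plan=[{"dx": 0, "dy": 0, "dz": 0.001, "wx": 0, "wy": 0, "wz": 0}, {"dx": 0, "dy": 0, "dz": 0.002, "wx": 0, "wy": 0, "wz": 0}, {"dx": 0, "dy": 0, "dz": 0.003, "wx": 0, "wy": 0, "wz": 0}, {"dx": 0, "dy": 0, "dz": 0.003, "wx": 0, "wy": 0, "wz": 0}])

```text
clock: 9.93
ee_pos: [0.548, -0.229, 0.0642]
eef_rot: [-180.0, 0.0, -0.0]
contact_force: [-0.7, 0.4, -1.5]
gripper_width: 0.705
```

No contact yet. I'll go on a millimetre at a time.

drive_tool(plan=[{"dx": 0, "dy": 0, "dz": 0.001, "wx": 0, "wy": 0, "wz": 0}, {"dx": 0, "dy": 0, "dz": 0.001, "wx": 0, "wy": 0, "wz": 0}])

```text
clock: 10.18
ee_pos: [0.548, -0.229, 0.0632]
eef_rot: [-180.0, 0.0, 0.0]
contact_force: [-0.4, 0.5, -1.0]
gripper_width: 0.703
```

drive_tool(plan=[{"dx": 0, "dy": 0, "dz": 0.001, "wx": 0, "wy": 0, "wz": 0}, {"dx": 0, "dy": 0, "dz": 0.001, "wx": 0, "wy": 0, "wz": 0}])

```text
clock: 10.42
ee_pos: [0.5481, -0.2291, 0.0628]
eef_rot: [180.0, -0.0, 0.0]
contact_force: [-2.1, 0.4, 6.9]
gripper_width: 0.707
```

It has touched down (+6.9 N). I'll release and retreat.

drive_tool(plan=[{"dx": 0, "dy": 0, "dz": 0, "wx": 0, "wy": 0, "wz": 0}, {"dx": 0, "dy": 0, "dz": 0, "wx": 0, "wy": 0, "wz": 0}, {"dx": 0, "dy": 0, "dz": 0, "wx": 0, "wy": 0, "wz": 0}, {"dx": 0, "dy": 0, "dz": 0, "wx": 0, "wy": 0, "wz": 0}, {"dx": 0, "dy": 0, "dz": 0, "wx": 0, "wy": 0, "wz": 0}, {"dx": 0, "dy": 0, "dz": -0.01, "wx": 0, "wy": 0, "wz": 0}, {"dx": 0, "dy": 0, "dz": -0.03, "wx": 0, "wy": 0, "wz": 0}, {"dx": 0, "dy": 0, "dz": -0.06, "wx": 0, "wy": 0, "wz": 0}, {"dx": 0, "dy": 0, "dz": -0.1, "wx": 0, "wy": 0, "wz": 0}, {"dx": 0, "dy": 0, "dz": -0.14, "wx": 0, "wy": 0, "wz": 0}, {"dx": 0, "dy": 0, "dz": -0.16, "wx": 0, "wy": 0, "wz": 0}, {"dx": 0, "dy": 0, "dz": -0.16, "wx": 0, "wy": 0, "wz": 0}], claw=1)

```text
clock: 11.92
ee_pos: [0.5489, -0.2294, 0.2245]
eef_rot: [179.9, -0.2, 0.0]
contact_force: [0.7, -0.1, -0.3]
gripper_width: 0.999
```

```bash
python3 - <<'E'
from h import *
p=cam('wrist');print(mouth(p,.092))
p=cam('side'); save(p,'sd7.png',(200,90,460,285),3)
for d in r.pinpoint(p,'blue_top')[:3]: print(d['conf'],d['position'],atz(p,d['position'],.024).round(4))
for d in r.pinpoint(p,'blue_lower')[:4]: print(d['conf'],d['position'],atz(p,d['position'],0).round(4))
E
```

```text
(array([ 0.54753582, -0.22966894]), np.float64(0.025643095310791373), np.float64(0.00029316329096946883), array([316.46103896, 185.1038961 ]))
0.66 [398.9, 146.9] [ 0.5491 -0.2337  0.024 ]
0.58 [347.2, 269.9] [0.4715 0.1438 0.024 ]
0.8 [247.7, 196.2] [0.7803 0.0895 0.    ]
0.79 [240.1, 287.2] [0.6374 0.2836 0.    ]
0.62 [303.3, 242.4] [0.5938 0.1249 0.    ]
```

View pics/sd7.png

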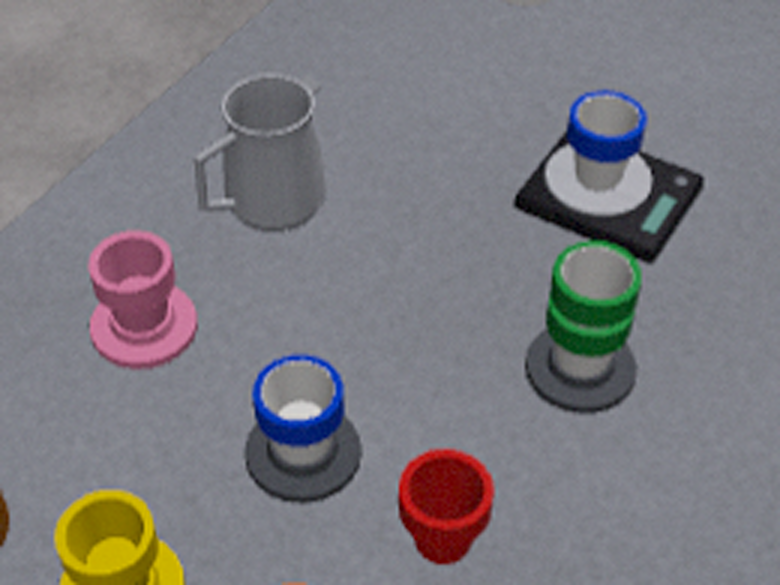

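The cup stands upright in the middle of the plate at crop (603,150), and the lower cup stands where it was at crop (300,430). I'll hand it in.

```bash
python3 -c "
from cell import r
print(r.close_job())"
```

```text
the job is handed in; nothing more can be done
None
```

The top blue-banded cup now stands upright and released on the scale's plate, and the job is handed in at about 12 s of the 40 s allowed. I gripped its upper band, pulled it straight up out of the lower cup, carried it across, and lowered it in small steps until touchdown at about 7 N.

**Last checks:** The wrist camera puts the cup's axis at (0.5475, -0.2297), about 1.5 mm from the fitted plate centre (0.546, -0.229). The side picture shows the lower cup standing unmoved on its foot. The gripper is about 0.16 m up and touching nothing.

**Disagreements:** The network's readings were off by up to a centimetre or so, so I used the circle fits instead. My plate fit failed in the scene camera because it caught other objects, so the plate centre comes from the side camera only. The network's plate readings were mostly within about 8 mm of it; the worst was about 26 mm off. My first move call was refused because each row needs all six keys, and nothing moved.

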